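# Push the missing knob onto the radio's bare spindle and hold it in

## Task

One of the radio's two spindles has lost its knob, the other still wears its round steel dial. Take the black knob out of the top tray of the grey caddy, turn it so that its white pointer line lines up with the flat of whichever spindle is bare, push it fully onto that spindle, then press spindle and knob all the way in and keep pressing: finish while still holding it pressed in. Leave the steel dial, the remote, the game controller, the votive cup and the dispenser alone.

Things in the scene. Friction and masses are not known exactly. Their poses are not given: they have to be found in the camera images.
- knob: loose black lever knob, 44 (x) x 28 (y) x 34 (z) mm, 110 g, upright, bore down, in the caddy's top tray. Origin: centre of its underside, on the bore's axis; z up, x along the white pointer line on its top. Grip it by the flat long sides (facing +y and -y, 28 mm apart). The bore is D shaped, 13 mm deep, 0.8 mm clear all round the spindle; its flat is on the pointer (+x) side
- knob_pointer (a point): outer end of the knob's white pointer line at its top edge, 22 mm from its axis along its x, 34 mm above its underside. The knob goes on freely when this pointer is within about 12 degrees of the way the spindle's flat faces; further off it jams or is forced on askew, which does not count. Fully on, the spindle's tip touches the bore's end and the knob's underside lies 13 mm below the tip
- left_tip (a point): tip centre of the left (+y) brass spindle, on its axis, 20 mm above the radio's top when not pressed; z up, x the way its flat faces. D shaft 16 mm in diameter, flat (white) 2 mm from the axis; top 4 mm a blunt cone. It does not turn, only pushes in. A white line on the 60 mm black disc at its foot also points the way the flat faces. Hidden if it wears the dial
- right_tip (a point): tip centre of the right (-y) brass spindle, on its axis, 20 mm above the radio's top when not pressed; z up, x the way its flat faces. Same shape and markings as the left one; the two flats face different ways
- left_spindle (a joint): how far the left spindle is pushed in, m: 0 out, 0.006 fully in. A spring pushes it out, 3 N at the start and 9 N fully in; it springs back when let go
- right_spindle (a joint): the same for the right spindle
- fitted_dial: round steel dial, 40 mm across, 32 mm high, fixed over one of the two spindles (which one changes); origin on that spindle's axis at the radio's top. The other spindle is the bare one
- radio: table radio, fixed, 140 (x) x 260 (y) x 75 (z) mm, wooden case with an aluminium top at 75 mm; origin at the centre of its underside. The spindles stand on its middle line 65 mm either side of its centre. A fully seated knob has its underside 7 mm above the top, 1 mm when fully pressed in
- caddy: grey caddy of three stacked shallow trays, fixed, 190 (x) x 220 (y) x 118 (z) mm; origin at the centre of its underside. The top tray's floor is 94 mm and its rim 118 mm above the origin, walls 4 mm thick, open above
- remote: black remote, 45 (x) x 160 (y) x 18 mm, loose; origin at the centre of its underside
- controller: purple game controller, about 95 (x) x 155 (y) x 42 mm, loose; origin at its underside
- votive: amber glass votive cup, 64 mm across, 65 mm high, loose; origin at the centre of its underside
- dispenser: empty clear push dispenser with a white pump head, 60 mm across, 142 mm high, loose; origin at the centre of its underside
There are look-alikes about, which are no part of the job. Leave any blue or red look-alike of the knob alone.

How it is judged:
By the outcome, as a careful person would: the job done as asked, in the order asked, and still so for the second after the job is handed in, while the arm keeps its last pose, push and grip.
It also fails if it takes over 38 s, if anything falls off the work surface, if the arm or the gripper's body presses on something with over 40 N, if the wrist force passes 120 N, or if a joint passes its speed limit or range.

## Robot

A 6-joint arm with a two-finger parallel gripper is mounted at the origin on the work surface. World frame = base frame: x ahead of the robot, y to its left, z up, the work surface at z = 0. Lengths are in m, angles in rad, forces in N, time in s.
With the tool pointing down it reaches from about 0.375 to 0.9 m from the base axis. Payload 3.1 kg.
Tool frame: the origin (TCP) lies where the fingers leave the gripper's body, on its centre line; the fingertips stand 73 mm ahead of it and the grasp point (between the pads) lies 54 mm ahead of it; z points along the fingers, y is the line along which they close (so a half turn about z gives the same grasp; the last joint's range is limited). The gripper opens to 85 mm and grips with 20 to 120 N. Pads are 22 mm wide; open, the fingers measure 114 mm over their backs; the gripper's body (76 mm by 85 mm) begins 54 mm behind the grasp point. The pads swing forward as they close: fully open they stand 13 mm farther back than shut.
Start: joints at [1.169, 0.527, 1.433, -0, 1.181, -0.178], TCP at [0.139, 0.609, 0.304] pointing down, gripper open.
Joint ranges: [-3.08, 3.08], [-0.75, 2.2], [0.22, 2.44], [-1.43, 4.57], [0, 2.65], [-2.85, 2.85]. Speed limits (rad/s): [2.79, 2.79, 3.14, 3.14, 3.14, 3.14].

## Interface

Orientations are given as a unit quaternion [x, y, z, w].
In Python, from station import manip gives the robot as it stands.
- The arm moves only by the tool step_arm, never from a script. Its argument "moves" is one flat list of numbers, 5 for each row, row after row: the opening, from 0 (shut) to 1 (fully open), then the shift along the world's x, y, z scaled (see below), then the turn about the world's z scaled (see below). In form: [fingers, x, y, z, yaw, fingers, x, y, z, yaw, ...]. A call has 1 to 12 rows; each row is the pose to reach, as a shift and turn from the pose commanded when the call began, turning the shorter way round; what a row does not reach only later rows make up. The controller multiplies each number of a shift by 200 mm and each number of a turn by pi rad. A row lasts 1/8 s, in which the tool goes at most 62.5 mm and 10.7 degrees, less where a joint would pass 70% of its speed; a pose out of reach is approached as far as the arm can. A call with a number of a shift or a turn outside -1 to 1 is refused whole. A call with a gripper value outside its range is refused whole. The fingers move at their own pace and stop on an object; "grip_force" is the grip in N (left out, the last holds). Time passes only in rows, so rows that repeat a pose let the fingers close. It gives the time, the measured TCP pose, the force, the opening and the grip force at its end, in the units of the state.
- manip.sense(): the state, without advancing time (a new reading comes with each control period).
- manip.snapshot(name): name is "scene" or "top" or "wrist"; returns a dict with "color" (400x640x3 uint8, blue, green, red), "z_map" (400x640 float32, m along the optical axis (not along the pixel's ray), 0 where there is no reading), "fovy" (degrees; the focal length in pixels is half the picture's height over the tangent of half this angle, whatever the lens; pixels are square), "cx", "cy" (the principal point, pixels), "k1" (the pictures are not rectified: a ray, as slopes to the right and down, at radius r is drawn at 1 + k1 r^2 times it, then the intrinsics apply), "R" (3x3) and "t" (3): a world point X has camera coordinates R X + t; the wrist camera has in their place "mount" (4x4, takes a point from camera to tool coordinates, whose origin is the TCP and whose axes are the flange's). Camera axes: x right, y down, z forward; pixel columns grow to the right and rows downward; lengths in m; the calibration is good to about 2 mm. A picture is of the moment at which its call begins: read the wrist's pose just before it.
- manip.sign_off(): hands the job in; it is judged then, once.
The state is a dict: "t": time; "q": joint angles; "qd": joint speeds; "tau": joint torques, N m; "tcp_pos": TCP position; "tool_rot": TCP orientation; "force": force on the tool from outside, world axes, zero at the start; "ft_torque": the same for the moment, N m; "finger_gap": opening from 0.0 (shut) to 1.0 (fully open); "gripper_force": force on a finger pad.
Only numpy, scipy, OpenCV 4.12 (cv2) and the standard library are available. Lean on these libraries where they do the work, as an engineer would, in place of code of your own. Each camera call takes 0.05 s, during which the arm holds its last target. There are 200 camera calls.

## Working session

There is one attempt and no reset: what is moved stays moved. The work goes in short steps, Python scripts to look and compute and a tool call to move; the robot and the scene stay as the last step left them, time stands still between calls to the robot, and variables do not carry over. Pictures are saved under pics/ and viewed, at most 10 in all, crops included, and the job is handed in when it is done.

Besides the shell and the picture viewer there is one more tool, called after "Call:" as a command line: name --argument value ..., lists and objects as JSON in quotes. step_arm: Moves the arm, as the interface text tells. Its arguments: {"type":"object","properties":{"moves":{"type":"array","items":{"type":"number"}},"grip_force":{"type":"number"}},"required":["moves"]}

```bash
ls; mkdir -p pics; cat > h.py <<'E'
import numpy as np, cv2
from station import manip
from scipy.spatial.transform import Rotation as Ro
def snap(n):
    s=manip.sense(); d=manip.snapshot(n)
    if n=="wrist":
        M=np.array(d["mount"]); T=np.eye(4); T[:3,:3]=Ro.from_quat(s["tool_rot"]).as_matrix(); T[:3,3]=s["tcp_pos"]
        W=T@M; d["Rc"]=W[:3,:3]; d["c"]=W[:3,3]
    else:
        R=np.array(d["R"]); d["Rc"]=R.T; d["c"]=-R.T@np.array(d["t"])
    d["f"]=200/np.tan(np.radians(d["fovy"])/2); return d
def slopes(d,px):
    px=np.atleast_2d(px).astype(float); p=(px-[d["cx"],d["cy"]])/d["f"]; u=p.copy()
    for _ in range(20): u=p/(1+d["k1"]*(u**2).sum(1,keepdims=True))
    return u
def plane(d,px,z):
    u=slopes(d,px); r=np.c_[u,np.ones(len(u))]@d["Rc"].T
    return d["c"]+r*((z-d["c"][2])/r[:,2])[:,None]
def depth(d,px):
    px=np.atleast_2d(px); u=slopes(d,px); z=d["z_map"][px[:,1].astype(int),px[:,0].astype(int)]
    return d["c"]+(np.c_[u,np.ones(len(u))]*z[:,None])@d["Rc"].T
def project(d,X):
    p=(np.atleast_2d(X)-d["c"])@d["Rc"]; u=p[:,:2]/p[:,2:]; u=u*(1+d["k1"]*(u**2).sum(1,keepdims=True))
    return u*d["f"]+[d["cx"],d["cy"]]
E
python3 - <<'E'
from h import *
for n in ("top","scene"):
    d=snap(n); cv2.imwrite(f"pics/{n}0.png",d["color"]); print(n,d["c"],d["f"],d["k1"],d["Rc"].round(2).tolist())
E
```

```text
pics
top [0.4000637  0.12218574 1.22303243] 406.8967099975873 -0.1080056767019553 [[-0.01, -0.99, 0.16], [-1.0, 0.01, -0.01], [0.01, -0.16, -0.99]]
scene [1.18144187 0.19627638 0.67690884] 363.5788429038109 0.025741907194494467 [[-0.11, 0.67, -0.73], [0.99, 0.08, -0.08], [0.0, -0.74, -0.67]]
```

View pics/top0.png

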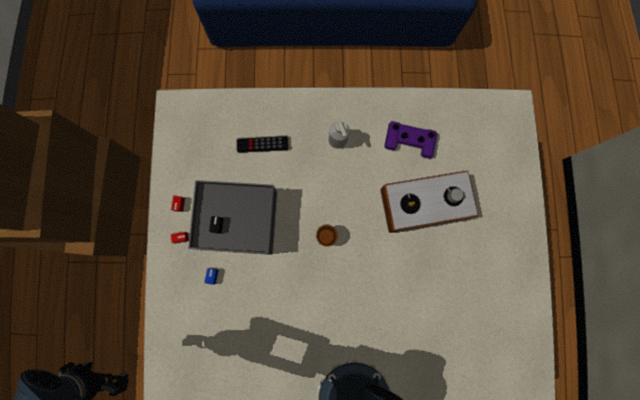

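View pics/scene0.png

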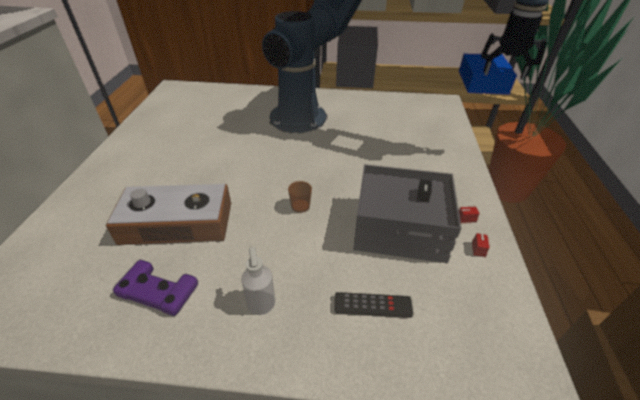

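The top view shows the caddy at about (233,217) with one black knob at (216,224). The bare brass spindle is at (410,203), which is the left (+y) one, and the dial is at (455,195) on the right. Knob candidates are black (216,224), red (178,203) and (179,238), and blue (211,275). Only the black one is black and in the tray. I'll confirm it in an enlarged crop and take first estimates.

```bash
python3 - <<'E'
from h import *
d=snap("top"); c=d["color"]
a=cv2.resize(c[200:250,190:250],None,fx=6.5,fy=6.5,interpolation=cv2.INTER_CUBIC)
b=cv2.resize(c[178:228,380:440],None,fx=6.5,fy=6.5,interpolation=cv2.INTER_CUBIC)
cv2.imwrite("pics/crop1.png",np.hstack([a,b]))
print("knob",plane(d,[[216,224]],.128),depth(d,[[216,224],[235,200]]))
print("spin",plane(d,[[410,203]],.085),depth(d,[[410,203],[430,205]]))
print(plane(d,[[455,195]],.107), "caddy corners",plane(d,[[196,181],[275,185],[271,254],[189,250]],.118))
s=manip.sense();print(s["t"],s["tool_rot"],s["finger_gap"])
w=snap("wrist");print(w["mount"],w["f"])
E
```

```text
knob [[0.49989728 0.37755315 0.128     ]] [[0.49971759 0.37709352 0.12997092]
 [0.57039973 0.33351793 0.09327997]]
spin [[ 0.55870548 -0.16220297  0.085     ]] [[ 0.55787574 -0.16071555  0.09095221]
 [ 0.55341733 -0.22236126  0.0771847 ]]
[[ 0.57719697 -0.28731299  0.107     ]] caddy corners [[0.62102236 0.43950096 0.118     ]
 [0.60764933 0.21887094 0.118     ]
 [0.41871127 0.2288812  0.118     ]
 [0.43032075 0.45250275 0.118     ]]
0.15 [ 1.11667573e-01  9.93745287e-01 -7.69693769e-04 -2.54536247e-04] 0.9991441873618737
[[-1.36707876e-03 -9.65791405e-01 -2.59316589e-01  6.54019952e-02]
 [ 9.99998638e-01 -1.56002084e-03  5.38252595e-04  5.79675691e-04]
 [-9.24379014e-04 -2.59315500e-01  9.65792222e-01 -7.03948197e-02]
 [ 0.00000000e+00  0.00000000e+00  0.00000000e+00  1.00000000e+00]] 286.93105233624493
```

View pics/crop1.png

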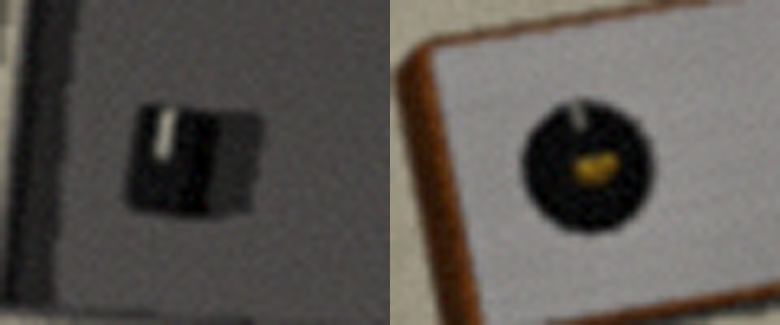

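The crop confirms the black knob, with its pointer at yaw about -10°. The bare spindle is the left one, and its flat faces about +10°. The tool's closing line (77°) already nearly fits the knob (80°), so I'm moving to hover over it.

Call:
step_arm --moves '[0.7,1,-0.65,0,0,0.7,1,-0.65,0,0,0.7,1,-0.65,0,0,0.7,1,-0.65,0,0,0.7,1,-0.65,0,0]'

```text
t: 0.82
tcp_pos: [0.342, 0.4775, 0.3038]
tool_rot: [0.114, 0.993, -0.0, 0.0]
force: [-0.1, -0.0, -0.4]
finger_gap: 0.694
gripper_force: 0.0
```

Call:
step_arm --moves '[0.7,0.8,-0.5,-0.25,0,0.7,0.8,-0.5,-0.25,0,0.7,0.8,-0.5,-0.25,0,0.7,0.8,-0.5,-0.25,0,0.7,0.8,-0.5,-0.25,0]'

```text
t: 1.45
tcp_pos: [0.498, 0.3797, 0.2534]
tool_rot: [0.112, 0.994, -0.0, -0.001]
force: [0.4, 0.5, 0.4]
finger_gap: 0.7
gripper_force: 0.0
```

```bash
python3 - <<'E'
from h import *
d=snap("wrist"); s=manip.sense(); print(s["tcp_pos"],s["tool_rot"],s["finger_gap"])
cv2.imwrite("pics/w1.png",d["color"])
E
```

```text
[0.49736953 0.38024364 0.25384241] [ 1.11254543e-01  9.93791698e-01 -4.23123850e-06 -6.98902946e-04] 0.6997057950907809
```

View pics/w1.png

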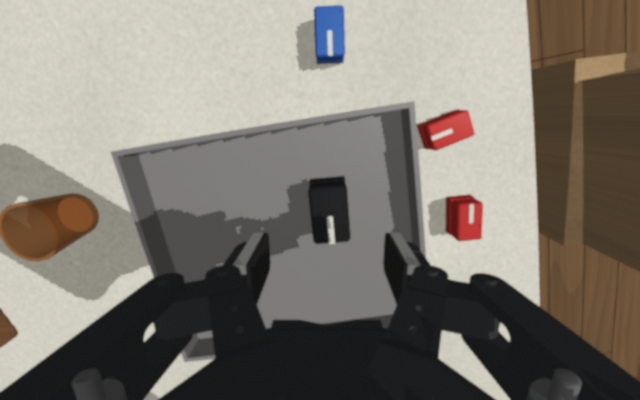

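The wrist view shows the black knob's top at about (330,214), with its white line running (330,217) to (332,243) towards the bottom of the picture. The fingers straddle it.

```bash
cat > line.py <<'E'
from h import *
def white(d,roi,z,th=120):
    x0,y0,x1,y1=roi; c=d["color"][y0:y1,x0:x1].min(2); 
    n,l,st,ce=cv2.connectedComponentsWithStats((c>th).astype(np.uint8))
    out=[]
    for k in range(1,n):
        if st[k,4]<12: continue
        v,u=np.nonzero(l==k); P=plane(d,np.c_[u+x0,v+y0],z)[:,:2]; m=P.mean(0); e=np.linalg.svd(P-m,full_matrices=False)[2][0]
        s=(P-m)@e; out.append((len(P),m,np.degrees(np.arctan2(e[1],e[0])),m+e*s.min(),m+e*s.max()))
    return out
E
python3 - <<'E'
from line import *
d=snap("wrist")
for o in white(d,(300,175,362,255),.128): print(o)
c=d["color"][165:265,290:370].max(2); m=(c<45).astype(np.uint8)
n,l,st,ce=cv2.connectedComponentsWithStats(m); print(st,d["z_map"][230,320])
v,u=np.mgrid[165:265,290:370]; X=depth(d,np.c_[u.ravel(),v.ravel()])
k=(X[:,2]>.12)&(X[:,2]<.14); print(k.sum(),X[k].mean(0))
r=cv2.minAreaRect((X[k][:,:2]*1000).astype(np.float32)); print(r)
E
```

```text
(94, array([0.46876406, 0.37800705]), np.float64(-99.40057639939377), array([0.47147722, 0.39439493]), array([0.46724777, 0.3688485 ]))
(1770, array([0.50943536, 0.38966296]), np.float64(-39.68260292155313), array([0.47899832, 0.41491667]), array([0.53549103, 0.36804448]))
[[   0    0   80  100 6010]
 [  18   13   40   65 1990]] 0.20964366
2243 [0.49839022 0.38239736 0.12813907]
((499.92388916015625, 382.1031799316406), (28.030977249145508, 43.760189056396484), 81.93152618408203)
```

Knob centre is (0.500, 0.382), yaw -8.1°, and the top measures 28.0 x 43.8 mm at z = 0.128, all matching the given sizes. Going down to grip it.

Call:
step_arm --moves '[0.65,0.01,0.01,0,0.026,0.65,0.01,0.01,-0.2,0.026,0.65,0.01,0.01,-0.3,0.026,0.65,0.01,0.01,-0.38,0.026,0.65,0.01,0.01,-0.38,0.026,0.65,0.01,0.01,-0.38,0.026]' --grip_force 40

```text
t: 2.3
tcp_pos: [0.5008, 0.3821, 0.1789]
tool_rot: [0.071, 0.998, 0.0, 0.001]
force: [0.9, -0.3, 0.1]
finger_gap: 0.646
gripper_force: 0.0
```

Call:
step_arm --moves '[0,0,0,0,0,0,0,0,0,0,0,0,0,0,0,0,0,0,0,0,0,0,0,0,0,0,0,0,0,0]' --grip_force 50

```text
t: 3.05
tcp_pos: [0.5014, 0.3817, 0.1791]
tool_rot: [0.071, 0.997, 0.001, 0.001]
force: [-0.2, -0.9, 6.4]
finger_gap: 0.317
gripper_force: 50.0
```

Gripped: the gap is about 27 mm. Lifting and carrying it over to the bare spindle.

Call:
step_arm --moves '[0,0,0,0.2,0,0,0,0,0.5,0,0,0,0,0.5,0,0,0,-0.3,0.5,0,0,0,-0.6,0.5,0,0,0,-0.9,0.5,0,0,0,-0.9,0.5,0]'

```text
t: 3.92
tcp_pos: [0.4998, 0.1976, 0.2766]
tool_rot: [0.074, 0.997, -0.001, -0.002]
force: [0.0, 0.3, -1.4]
finger_gap: 0.312
gripper_force: 49.8
```

Call:
step_arm --moves '[0,0.1,-0.3,0,0.03,0,0.15,-0.6,0,0.06,0,0.2,-0.9,0,0.1,0,0.2,-0.9,0,0.1]'

```text
t: 4.42
tcp_pos: [0.5418, 0.0182, 0.277]
tool_rot: [-0.083, 0.997, -0.0, -0.0]
force: [1.3, 0.7, -0.5]
finger_gap: 0.319
gripper_force: 49.9
```

Call:
step_arm --moves '[0,0.05,-0.3,0,0,0,0.08,-0.6,0,0,0,0.08,-0.9,0,0,0,0.08,-0.9,0,0,0,0.08,-0.9,0,0,0,0.08,-0.9,0,0]'

```text
t: 5.18
tcp_pos: [0.5565, -0.1562, 0.2774]
tool_rot: [-0.087, 0.996, 0.001, -0.001]
force: [-0.2, 0.4, -1.0]
finger_gap: 0.313
gripper_force: 50.0
```

```bash
python3 - <<'E'
from h import *
d=snap("wrist"); s=manip.sense(); print(s["tcp_pos"],s["tool_rot"],s["finger_gap"],s["force"])
cv2.imwrite("pics/w2.png",d["color"]); np.savez("w2.npz",**d)
E
```

```text
[ 0.55659023 -0.15637848  0.27764486] [-8.71425038e-02  9.96195655e-01  4.71850400e-04 -4.23280035e-04] 0.31192952992402756 [-0.10697914 -0.6760295  -1.23080431]
```

View pics/w2.png

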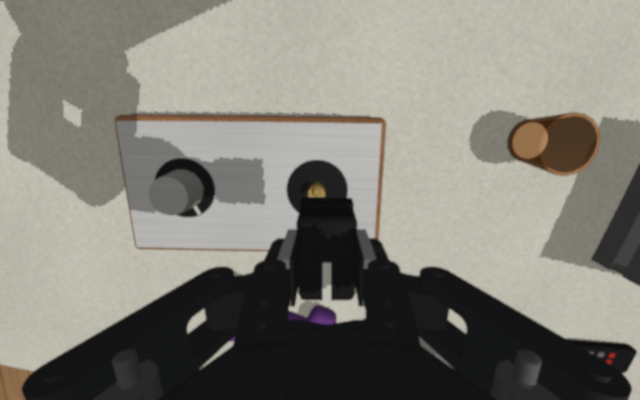

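The wrist view shows the held knob, pointer (326,262)-(327,300), hiding the flat side of the bare spindle at (317,190). The dial is at (180,190). I'll shift +x for a clear view of the disc line.

Call:
step_arm --moves '[0,0.3,0,0,0,0,0.3,0,0,0,0,0.3,0,0,0,0,0.3,0,0,0]'

```text
t: 5.72
tcp_pos: [0.6158, -0.1578, 0.2779]
tool_rot: [-0.086, 0.996, 0.0, -0.001]
force: [-0.1, 0.3, -0.5]
finger_gap: 0.318
gripper_force: 50.1
```

```bash
python3 - <<'E'
from line import *
d=snap("wrist"); s=manip.sense(); print(s["tcp_pos"],s["tool_rot"],s["finger_gap"],s["force"])
c=d["color"]; cv2.imwrite("pics/w3.png",np.hstack([cv2.resize(c[80:180,265:365],None,fx=4,fy=4,interpolation=cv2.INTER_CUBIC),cv2.resize(c[190:310,265:385],(400,400),interpolation=cv2.INTER_CUBIC)])); np.savez("w3.npz",**d)
for y in range(190,310,10): print(y,d["z_map"][y,310:350:10])
E
```

```text
[ 0.61582969 -0.15803012  0.27797568] [-8.60523797e-02  9.96290505e-01  2.06639707e-04 -4.17959925e-04] 0.31727687343776084 [ 0.13766211 -0.70203577 -1.03307531]
190 [0.28066188 0.28049874 0.28126886 0.28161886]
200 [0.15456188 0.15589961 0.15450186 0.15642138]
210 [0.13839497 0.13849218 0.13847029 0.13905737]
220 [0.12855987 0.12833779 0.12834702 0.12877591]
230 [0.12823583 0.12951002 0.12970036 0.12855092]
240 [0.13047475 0.12976117 0.1305129  0.13091992]
250 [0.13220318 0.13101368 0.13248967 0.1318809 ]
260 [0.13267432 0.13404305 0.1330338  0.13359356]
270 [0.13400634 0.13389519 0.13384052 0.13556111]
280 [0.13628094 0.13706067 0.1361957  0.13630287]
290 [0.1369503  0.13848768 0.13655159 0.13739847]
300 [0.3646057  0.3620283  0.13859075 0.39835623]
```

View pics/w3.png

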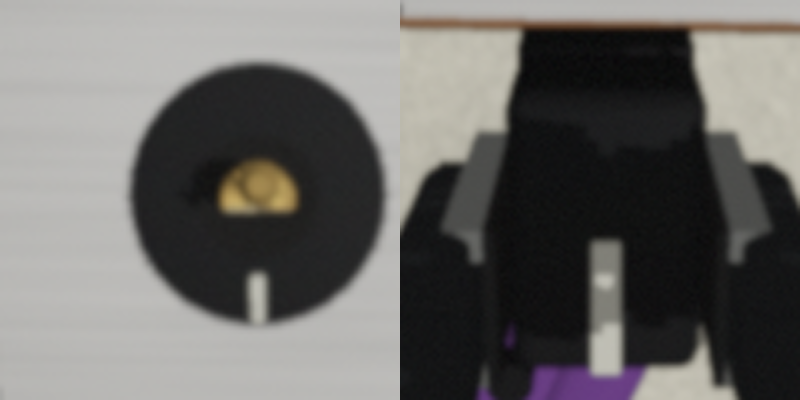

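The left crop shows the disc centre at px (329.5,128) with its line at (329,148)-(329.5,161). The right crop shows the knob's pointer along px x≈326, rows 262-301. Now computing the positions.

```bash
cat > meas.py <<'E'
from line import *
def knob(d,roi=(290,195,360,305)):
    """held knob: top face from depth, in tool axes"""
    x0,y0,x1,y1=roi; v,u=np.mgrid[y0:y1,x0:x1]; X=depth(d,np.c_[u.ravel(),v.ravel()]); return X
E
python3 - <<'E'
from meas import *
d=dict(np.load("w3.npz")); d={k:(v.item() if v.ndim==0 else v) for k,v in d.items()}
c=d["color"]; s=manip.sense()
for z in (.0755,.08):
  # disc: dark pixels, filled outer contour
  m=np.zeros((400,640),np.uint8); m[88:172,285:372]=(c[88:172,285:372].max(2)<100)
  cs,_=cv2.findContours(m,cv2.RETR_EXTERNAL,cv2.CHAIN_APPROX_NONE); k=max(cs,key=cv2.contourArea)[:,0]
  P=plane(d,k,z)[:,:2]
  (ctr,r)=cv2.minEnclosingCircle((P*1000).astype(np.float32)); print("disc",z,ctr,r)
for o in white(d,(320,143,340,163),.0765): print("line",o[0],o[1],o[2], np.degrees(np.arctan2(*(o[1]-np.array(ctr)/1000)[::-1])))
# brass cap
hsv=cv2.cvtColor(c,cv2.COLOR_BGR2HSV); b=(hsv[...,1]>90)&(hsv[...,0]>12)&(hsv[...,0]<35); b[:,:310]=0;b[:,350:]=0;b[:110]=0;b[145:]=0
v,u=np.nonzero(b); print("brass",u.min(),u.max(),v.min(),v.max()); X=depth(d,np.c_[u,v]); print(np.percentile(X[:,2],[5,50,95]), X[X[:,2]>.092].mean(0))
X=knob(d); t=X[:,2]; zt=.2779
for lo in np.arange(.195,.275,.005): print(round(lo,3),((t>lo)&(t<=lo+.005)).sum(),end='; ')
for o in white(d,(318,255,335,305),.25,90): print("ptr",o)
E
```

```text
disc 0.0755 (559.2286376953125, -164.333740234375) 29.315961837768555
disc 0.08 (559.1024780273438, -164.40171813964844) 28.832406997680664
line 90 [ 0.58581909 -0.1592697 ] 79.49633667989144 10.87355070761829
brass 319 339 120 132
[0.076909   0.09150649 0.09568951] [ 0.55659806 -0.16479982  0.0940762 ]
0.195 120; 0.2 142; 0.205 177; 0.21 186; 0.215 227; 0.22 303; 0.225 4862; 0.23 154; 0.235 159; 0.24 307; 0.245 0; 0.25 0; 0.255 0; 0.26 0; 0.265 0; 0.27 0; 0.275 0; ptr (356, array([ 0.61223966, -0.15776712]), np.float64(9.981047343553598), array([ 0.60330747, -0.15933906]), array([ 0.62062425, -0.15629155]))
```

```bash
python3 - <<'E'
from meas import *
d=dict(np.load("w3.npz")); d={k:(v.item() if v.ndim==0 else v) for k,v in d.items()}
X=knob(d); k=(X[:,2]>.223)&(X[:,2]<.232); P=X[k]; print(np.median(P[:,2]),cv2.minAreaRect((P[:,:2]*1000).astype(np.float32)))
q=[[326,301],[309,300],[345,300],[325,262]]
zt=np.median(P[:,2]); print("pointer",white(d,(318,255,335,305),zt,90))
a=np.radians(10); e=np.array([np.cos(a),np.sin(a)]); n=np.array([-e[1],e[0]])
p=P[:,:2]-[.6158,-.158]; print("along",np.percentile(p@e,[0,1,99,100]),"across",np.percentile(p@n,[0,1,99,100]))
E
```

```text
0.2271180526317072 ((614.3925170898438, -158.23464965820312), (43.737632751464844, 32.25253677368164), 10.11355209350586)
pointer [(356, array([ 0.62635486, -0.15527988]), np.float64(9.981047343553588), array([ 0.6153441 , -0.15721762]), array([ 0.63669061, -0.15346093]))]
along [-0.02330608 -0.02272148  0.01924229  0.02044287] across [-0.01613148 -0.01313162  0.01449025  0.01612153]
```

The knob axis sits at (0.615, -0.1575) with yaw 10°, and the spindle is at (0.559, -0.164) with its flat at about 10.9°. Moving to a low hover just above the tip, then rechecking.

Call:
step_arm --moves '[0,-0.28,-0.035,0,0.005,0,-0.28,-0.035,-0.1,0.005,0,-0.28,-0.035,-0.3,0.005,0,-0.28,-0.035,-0.4,0.005,0,-0.28,-0.035,-0.4,0.005,0,-0.28,-0.035,-0.4,0.005]'

```text
t: 6.52
tcp_pos: [0.561, -0.1659, 0.1989]
tool_rot: [-0.094, 0.996, -0.0, 0.001]
force: [-0.8, 0.1, -0.1]
finger_gap: 0.315
gripper_force: 50.1
```

```bash
python3 - <<'E'
from line import *
d=snap("wrist"); s=manip.sense(); print(s["tcp_pos"],s["tool_rot"],s["finger_gap"],s["force"])
e=snap("scene")
k=project(e,[[.559,-.164,.11]])[0].astype(int); print(k,project(d,[[.559,-.164,.076],[.559,-.164,.144]]))
a=cv2.resize(d["color"][120:320,220:420],(400,400),interpolation=cv2.INTER_CUBIC)
b=cv2.resize(e["color"][k[1]-25:k[1]+25,k[0]-25:k[0]+25],(400,400),interpolation=cv2.INTER_CUBIC)
cv2.imwrite("pics/w4.png",np.hstack([a,b])); np.savez("w4.npz",**d)
E
```

```text
[ 0.56124144 -0.1659716   0.19921855] [-9.36566710e-02  9.95603738e-01 -6.86688131e-04  1.07369154e-03] 0.3176667125572727 [-0.85131124 -0.24949537  0.12158994]
[193 189] [[328.88398179 211.76355222]
 [330.02996634 256.12506028]]
```

View pics/w4.png

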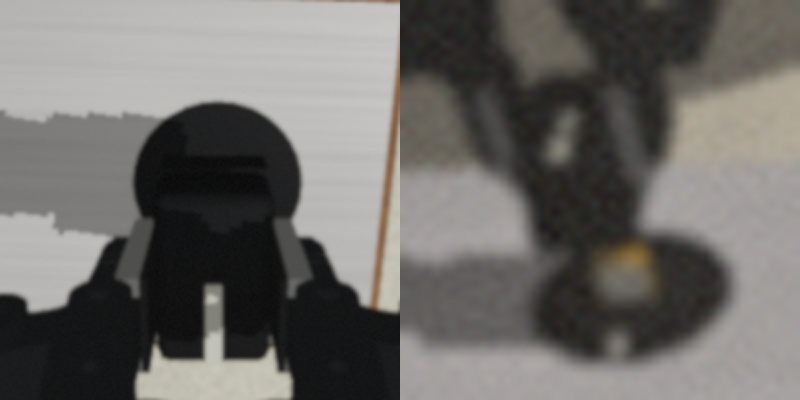

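The left crop shows the disc's upper arc behind the knob, with the pointer at crop x≈213. The right crop, from the scene camera, shows the knob's foot at about (590,240) above the spindle at (628,265). I'll quantify the offset in both views.

```bash
python3 - <<'E'
from meas import *
from scipy.optimize import least_squares
d=dict(np.load("w4.npz")); d={k:(v.item() if v.ndim==0 else v) for k,v in d.items()}
c=d["color"]; m=np.zeros((400,640),np.uint8); m[165:228,280:375]=c[165:228,280:375].max(2)<75
cs,_=cv2.findContours(m,cv2.RETR_EXTERNAL,cv2.CHAIN_APPROX_NONE); k=max(cs,key=cv2.contourArea)[:,0]
k=k[(k[:,1]<222)&(k[:,1]>166)&((k[:,0]>330)|(k[:,1]<172)|(k[:,1]>185))]
P=plane(d,k,.0755)[:,:2]
f=least_squares(lambda p:np.hypot(*(P-p[:2]).T)-p[2],[.559,-.164,.03],loss="soft_l1",f_scale=.0005); print("disc",f.x,len(P),f.cost)
f=least_squares(lambda p:np.hypot(*(P-p[:2]).T)-.03,[.559,-.164],loss="soft_l1",f_scale=.0005); print("disc r30",f.x)
X=knob(d); tz=d["z_map"]; zt=.1992-.0508
K=(abs(X[:,2]-zt)<.005); print("knob",np.median(X[K][:,2]),cv2.minAreaRect((X[K][:,:2]*1000).astype(np.float32)))
for o in white(d,(318,255,335,305),zt,90): print("ptr",o)
a=np.radians(10.5);R=np.array([[np.cos(a),-np.sin(a)],[np.sin(a),np.cos(a)]])
e=snap("scene"); C=np.array([.560,-.1655]); o=project(e,[[.559,-.164,.11]])[0].astype(int)-25
def pr(n,x): print(n,((project(e,x)-o)*8+[400,0]).round().tolist())
pr("foot corners",[[*(C+R@q),.114] for q in ([.022,.014],[.022,-.014])]); pr("ptr",[[*(C+R@[.022,0]),.148],[*C,.148]])
pr("tip",[[.559,-.164,.095]]); pr("disc ctr,+y,-y,+x,-x",[[.559,-.164,.075],[.559,-.134,.075],[.559,-.194,.075],[.589,-.164,.075],[.529,-.164,.075]])
pr("dirs tip +10mm x, y",[[.569,-.164,.095],[.559,-.154,.095]])
E
```

```text
disc [ 0.55953424 -0.16466121  0.02912392] 101 1.5617890174684424e-06
disc r30 [ 0.56070003 -0.16439313]
knob 0.1482118342465193 ((559.8924560546875, -166.24049377441406), (44.166526794433594, 32.37645721435547), 12.013042449951172)
ptr (416, array([ 0.57270202, -0.16319693]), np.float64(10.3866147376467), array([ 0.56057795, -0.16541918]), array([ 0.58247437, -0.16140572]))
foot corners [[630.0, 243.0], [531.0, 248.0]]
ptr [[553.0, 156.0], [567.0, 107.0]]
tip [[614.0, 243.0]]
disc ctr,+y,-y,+x,-x [[629.0, 292.0], [725.0, 299.0], [533.0, 285.0], [593.0, 359.0], [662.0, 228.0]]
dirs tip +10mm x, y [[602.0, 265.0], [647.0, 245.0]]
```

Both views say to go about +1 mm in y and -0.4 mm in x. Yaw is within 1°. Lowering onto the cone gently.

Call:
step_arm --moves '[0,-0.002,0.005,0,0,0,-0.002,0.005,-0.05,0,0,-0.002,0.005,-0.08,0,0,-0.002,0.005,-0.1,0,0,-0.002,0.005,-0.115,0,0,-0.002,0.005,-0.115,0]'

```text
t: 7.42
tcp_pos: [0.5602, -0.1646, 0.1746]
tool_rot: [-0.094, 0.996, 0.0, -0.0]
force: [0.4, -0.1, -1.4]
finger_gap: 0.316
gripper_force: 50.1
```

The underside is now 5 mm below the tip and the force is still free, so it has entered the bore. Continuing to seat it.

Call:
step_arm --moves '[0,0,0,-0.01,0,0,0,0,-0.02,0,0,0,0,-0.03,0,0,0,0,-0.03,0]'

```text
t: 7.92
tcp_pos: [0.5602, -0.1646, 0.1687]
tool_rot: [-0.094, 0.996, 0.0, -0.0]
force: [0.3, -0.5, -0.5]
finger_gap: 0.319
gripper_force: 50.1
```

Call:
step_arm --moves '[0,0,0,-0.01,0,0,0,0,-0.02,0,0,0,0,-0.03,0,0,0,0,-0.03,0]' --grip_force 70

```text
t: 8.43
tcp_pos: [0.5604, -0.1647, 0.1633]
tool_rot: [-0.094, 0.996, -0.0, 0.0]
force: [-1.1, 0.3, 4.4]
finger_gap: 0.312
gripper_force: 75.0
```

The spring has engaged, at about 5 N. Pressing on to the stop in small steps.

Call:
step_arm --moves '[0,0,0,-0.01,0,0,0,0,-0.015,0,0,0,0,-0.02,0,0,0,0,-0.02,0]'

```text
t: 8.93
tcp_pos: [0.5605, -0.1647, 0.1606]
tool_rot: [-0.094, 0.996, -0.0, 0.0]
force: [-2.9, 0.6, 12.7]
finger_gap: 0.312
gripper_force: 76.4
```

Call:
step_arm --moves '[0,0,0,-0.005,0,0,0,0,-0.005,0,0,0,0,-0.005,0,0,0,0,-0.005,0]'

```text
t: 9.43
tcp_pos: [0.5605, -0.1647, 0.1605]
tool_rot: [-0.094, 0.996, -0.001, 0.001]
force: [-3.1, 1.1, 17.3]
finger_gap: 0.311
gripper_force: 77.0
```

```bash
python3 - <<'E'
from meas import *
d=snap("wrist"); s=manip.sense(); print(s["t"],s["tcp_pos"],s["force"],s["gripper_force"])
e=snap("scene"); k=project(e,[[.559,-.164,.09]])[0].astype(int)
a=cv2.resize(d["color"][120:320,220:420],(400,400),interpolation=cv2.INTER_CUBIC)
b=cv2.resize(e["color"][k[1]-25:k[1]+25,k[0]-25:k[0]+25],(400,400),interpolation=cv2.INTER_CUBIC)
cv2.imwrite("pics/w5.png",np.hstack([a,b]))
X=knob(d); zt=s["tcp_pos"][2]-.0508
for h in (-.004,0,.004): print(h,(abs(X[:,2]-zt-h)<.002).sum())
K=abs(X[:,2]-zt)<.006; print("top z",np.median(X[K][:,2]))
for o in white(d,(318,255,335,305),zt,90): print("ptr",o[:3])
E
```

```text
9.475 [ 0.56052812 -0.16469296  0.16049756] [-4.282073    1.59516174 17.45757985] 77.03842210583389
-0.004 273
0 4786
0.004 126
top z 0.10969694965329643
ptr (425, array([ 0.57238434, -0.16196046]), np.float64(10.456081018713142))
```

View pics/w5.png

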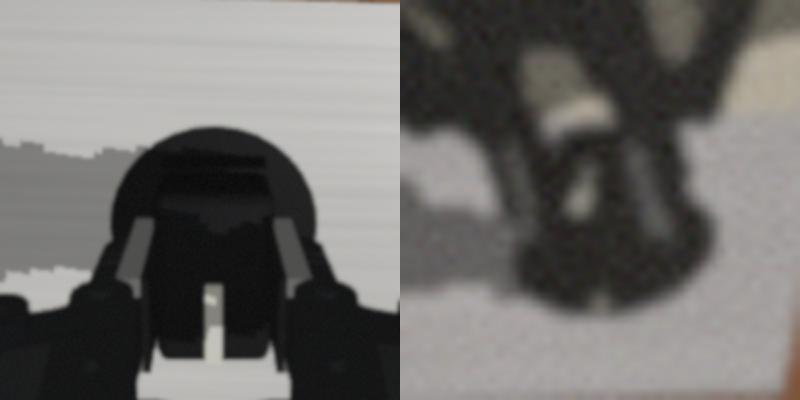

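The knob is down on the disc with its pointer at 10.5°, in line with the disc's line. Its top is at z = 0.110, so the underside is about 1 mm above the radio's top. The push is a steady 17 N against the stop, so I'm handing in.

```bash
python3 -c "
from station import manip
print(manip.sign_off())"
```

```text
the job is handed in; nothing more can be done
None
```

The black knob is fully seated on the bare left spindle with its pointer in line with the flat, and the arm was still pressing it fully in with about 17 N when I handed the job in at about 9.5 s; the judge's verdict was not shown.

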